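# Tip the blue bin forward and fetch a bottle cap from its back

## Task

A spare bottle cap lies at the back of the blue bin, under the hood of its stand. Pull the blue bin's handle to tilt the bin well forward, at least most of the way to its stop, so that the cap comes out from under the hood; then pick the cap out and put it in the white tray. The blue bin may stay tilted; leave the yellow bin shut.

Things in the scene. Friction and masses are not known exactly. Their poses are not given: they have to be found in the camera images.
- large_cap: Black screw cap, 34 mm across, 22 mm tall, 20 g, flat on the blue bin's floor at its back, within 15 mm of its middle. Origin: centre of its underside, z its axis. A 6 mm rib before it stops it sliding when tilted; behind it is a wall 25 mm high. Once tilted, take it by its diameter along the bin's y, from straight above (the bin's floor then slopes up to the back) or leaning with it.
- blue_bin_handle (a point): Middle of the blue bin's steel bar handle: round bar 12 mm thick, 100 mm long, on two posts 90 mm apart, 34 mm clear above the front rim, 175 mm above the table. Axes tilt with the bin; shut: x level from front to back (away from the robot within 0.2 rad), y along the bar, z up. From here the hinge line (along y) is at x +12, z -145 mm; the floor at z -85, x +17 to +121 mm.
- blue_bin (a joint): Tilt (rad) of the blue bin, 130 mm wide (120 inside), 115 deep: 0 shut and upright, growing as its top comes toward the robot, to a stop at 0.65. Stays where left; 3 to 5 N at the bar move it; the bar turns in lightly pinching fingers. The stand's fixed grey hood, 152 mm wide, top 182 mm above the table, covers the bin's back from 72 mm behind the shut bar.
- yellow_bin (a joint): Tilt (rad) of the yellow bin, the same but for its colour, in its own stand 230 to 350 mm to the left or right of the blue one, its bar also 175 mm high: 0 shut. It is to stay shut; carry the cap well above it.
- tray: White open tray fixed to the table, 130 x 130 mm and 25 mm high, walls and floor 4 mm thick. Origin: centre of its underside, on the table.

How it is judged:
By the outcome, as a careful person would: the job done as asked, in the order asked, and still so for the second after the job is handed in, with the robot touching nothing.
It also fails if it takes over 51 s, if anything falls off the work surface, if the arm or the gripper's body presses on something with over 40 N, if the wrist force passes 120 N, or if a joint passes its speed limit or range.

## Robot

A 6-joint arm with a two-finger parallel gripper is mounted at the origin on the work surface; the furniture and walls round the work are solid. World frame = base frame: x ahead of the robot, y to its left, z up, the work surface at z = 0. Lengths are in m, angles in rad, forces in N, time in s.
With the tool pointing down it reaches from about 0.3 to 0.95 m from the base axis. Payload 3.1 kg.
Tool frame: the origin (TCP) lies midway between the tips of the shut fingers; the grasp point (between the pads) lies 19 mm behind it; z points along the fingers, y is the line along which they close (so a half turn about z gives the same grasp; the last joint's range is limited). The gripper opens to 85 mm and grips with 20 to 120 N. Pads are 22 mm wide; open, the fingers measure 114 mm over their backs; the gripper's body (76 mm by 85 mm) begins 54 mm behind the grasp point. The pads swing forward as they close: fully open they stand 13 mm farther back than shut.
Start: joints at [-1.331, 0.308, 1.634, -0, 1.2, -0.07], TCP at [0.191, -0.595, 0.231] pointing down, gripper open.
Joint ranges: [-3.06, 3.06], [-0.79, 1.96], [0.05, 2.63], [-1.19, 4.34], [0.05, 2.64], [-2.94, 2.94]. Speed limits (rad/s): [2.79, 2.79, 3.14, 3.14, 3.14, 3.14].

## Interface

Orientations are given as a unit quaternion [x, y, z, w].
In Python, from plant import state, read_camera, close_job, search_frame, cut_out, tip_of gives the robot as it stands.
- The arm moves only by the tool arm_command, never from a script. Its argument "increments" is a list of rows, each a list of 7 numbers: the opening, from -1 (shut) to 1 (fully open), so that 0 is half open, then the shift along the tool's x, y, z in mm, then the turn, a rotation vector about the tool's x, y, z in rad. A call has 1 to 5 rows; each row is the pose to reach, as a shift and turn from the pose commanded when the call began, along the tool's axes at that moment; what a row does not reach only later rows make up. A row lasts 1/8 s, in which the tool goes at most 62.5 mm and 10.7 degrees, less where a joint would pass 70% of its speed; a pose out of reach is approached as far as the arm can. A call with a gripper value outside its range is refused whole. The fingers move at their own pace and stop on an object; the grip force is fixed at half the most. Time passes only in rows, so rows that repeat a pose let the fingers close. It gives the time, the measured TCP pose, the force, the opening and the grip force at its end, in the units of the state.
- state(): the state, without advancing time (a new reading comes with each control period).
- read_camera(name): name is "side" or "top" or "wrist"; returns a dict with "img" (420x560x3 uint8, blue, green, red), "fovy" (degrees; the focal length in pixels is half the picture's height over the tangent of half this angle, whatever the lens; pixels are square), "cx", "cy" (the principal point, pixels), "world_to_cam" (4x4, takes a point from world to camera coordinates). Camera axes: x right, y up, looking along -z (the intrinsics and any distortion apply to the point x, -y, -z); pixel columns grow to the right and rows downward; lengths in m; the calibration is good to about 2 mm. A picture is of the moment at which its call begins. There is no depth.
- close_job(): hands the job in; it is judged then, once.
Trained networks look in a picture, given as the dict that the camera call returned (one of the last four; its "shot" number tells which), for a name from the list of things; names that differ only in an ending like _2 or _b are one class to them, and where a whole thing is asked for, a point or a joint stands for the part that bears it (a point fixed in the world has none). Each returns a list of dicts, best first, with "p" (0 to 1); they miss things now and then, are a little off and sometimes report something else, mostly with a low value. They report only what shows in the picture. A call takes as long as a camera call.
- search_frame(name, picture): "at" ([x, y, z] in m, in world coordinates, good to about 4 mm: the middle of the surface that is visible of it).
- cut_out(name, picture): "region" (420x560 bool, what is visible of it).
- tip_of(name, picture): "at" ([x, y, z] in m, in world coordinates, good to about 4 mm: a listed point, or the origin of a listed thing).
The state is a dict: "time": time; "q": joint angles; "joint_velocities": joint speeds; "joint_torque": joint torques, N m; "ee_pos": TCP position; "ee_rot": TCP orientation; "force": force on the tool from outside, world axes, zero at the start; "wrist_torque": the same for the moment, N m; "finger_gap": finger opening in m; "grip_force": force on a finger pad.
Only numpy, scipy, OpenCV 4.12 (cv2) and the standard library are available. Lean on these libraries where they do the work, as an engineer would, in place of code of your own. Each camera call takes 0.05 s, during which the arm holds its last target. There are 200 camera calls.

## Working session

There is one attempt and no reset: what is moved stays moved. The work goes in short steps, Python scripts to look and compute and a tool call to move; the robot and the scene stay as the last step left them, time stands still between calls to the robot, and variables do not carry over. Pictures are saved under pics/ and viewed, at most 10 in all, crops included, and the job is handed in when it is done.

Besides the shell and the picture viewer there is one more tool, called after ">>>" by a JSON object that holds its "op" and its "data". arm_command: Moves the arm, as the interface text tells. Its arguments: {"type":"object","properties":{"increments":{"type":"array"}},"required":["increments"]}

```bash
mkdir -p pics
cat > h.py <<'E'
from plant import *
import numpy as np, cv2
from scipy.spatial.transform import Rotation as R
def P(c,p):
    f=210/np.tan(np.radians(c["fovy"])/2); v=c["world_to_cam"]@np.r_[p,1]
    return c["cx"]+f*v[0]/-v[2], c["cy"]+f*v[1]/v[2]
def move(p,rot):  # shift/turn from current measured pose, tool axes
    s=state(); r=R.from_quat(s["ee_rot"])
    print("shift mm",np.round(r.inv().apply(np.array(p)-s["ee_pos"])*1e3,1),"turn",np.round((r.inv()*rot).as_rotvec(),3))
E
python3 - <<'E'
from h import *
s=state(); print(s["ee_pos"],s["ee_rot"],s["time"],s["finger_gap"])
print(R.from_quat(s["ee_rot"]).as_matrix().round(2))
ims=[]
for n in ["top","side"]:
    c=read_camera(n); ims.append(c["img"])
    for t in ["blue_bin_handle","large_cap","tray"]:
        print(n,t,[(np.round(d["at"],3),round(d["p"],2),np.round(P(c,d["at"]))) for d in tip_of(t,c)[:2]])
    for t in ["blue_bin","yellow_bin","blue_bin_handle"]:
        print(n,t,[(np.round(d["at"],3),round(d["p"],2),np.round(P(c,d["at"]))) for d in search_frame(t,c)[:2]])
cv2.imwrite("pics/a.png",cv2.resize(np.vstack(ims),(560,600) if 0 else None,fx=.7,fy=.7))
cv2.imwrite("pics/top.png",ims[0]);cv2.imwrite("pics/side.png",ims[1])
E
```

```text
[ 0.1903541  -0.5944579   0.23004328] [ 9.88026273e-01  1.54281524e-01 -7.49135287e-05 -1.13539360e-03] 0.0 0.08526861168640043
[[ 0.95  0.3  -0.  ]
 [ 0.3  -0.95  0.  ]
 [ 0.   -0.   -1.  ]]
top blue_bin_handle [(array([ 0.524, -0.063,  0.169]), 0.98, array([283., 213.]))]
top large_cap []
top tray [(array([ 0.433, -0.297,  0.002]), 0.78, array([365., 256.]))]
top blue_bin [(array([ 0.573, -0.063,  0.086]), 0.66, array([283., 201.]))]
top yellow_bin [(array([0.6  , 0.228, 0.088]), 0.62, array([174., 190.]))]
top blue_bin_handle [(array([ 0.567, -0.063,  0.084]), 0.69, array([283., 203.]))]
side blue_bin_handle [(array([ 0.525, -0.066,  0.176]), 0.8, array([288., 197.]))]
side large_cap [(array([ 0.524, -0.063,  0.174]), 0.53, array([288., 198.])), (array([ 0.628, -0.056,  0.089]), 0.46, array([253., 216.]))]
side tray [(array([ 0.44 , -0.298, -0.004]), 0.85, array([327., 200.]))]
side blue_bin [(array([ 0.571, -0.037,  0.091]), 0.55, array([270., 224.]))]
side yellow_bin [(array([0.603, 0.252, 0.093]), 0.7, array([224., 300.]))]
side blue_bin_handle [(array([ 0.569, -0.042,  0.09 ]), 0.65, array([271., 223.]))]
```

View pics/top.png

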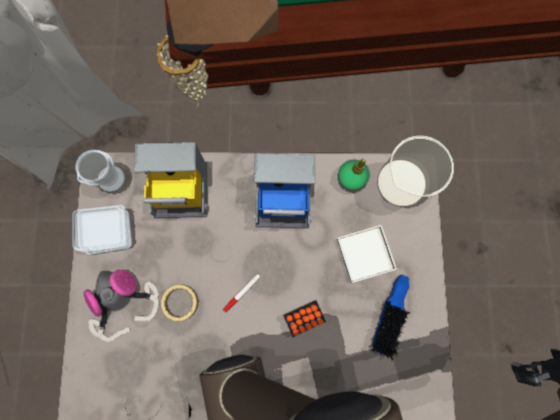

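View pics/side.png

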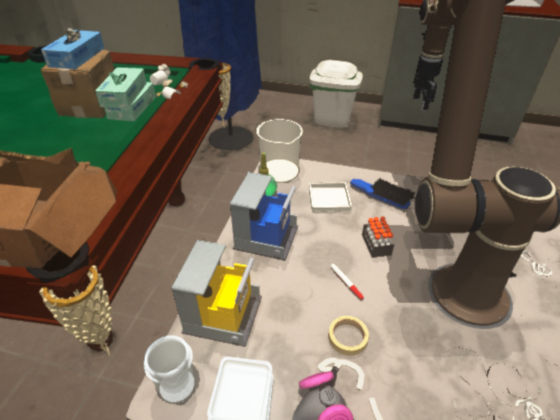

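The top view shows the blue bin at about (283,205), its bar at row 213, the tray at (366,254), and the yellow bin to the left at (174,190). The side view agrees. The cap is hidden under the hood. Next I'll get the bin's yaw and the first move.

Run:
```python
from h import *
c=read_camera("top")
def unp(u,v,z):
    f=210/np.tan(np.radians(c["fovy"])/2); M=np.linalg.inv(c["world_to_cam"])
    d=M[:3,:3]@np.array([(u-c["cx"])/f,-(v-c["cy"])/f,-1]); o=M[:3,3]
    return o+d*(z-o[2])/d[2]
for u,v,z in [(257,181,.182),(314,182,.182),(256,155,.182),(315,153,.182),(265,213,.175),(303,213,.175)]: print(unp(u,v,z).round(3))
print([k for k in c if k!="img"])
move([.524,-.064,.29],R.from_matrix([[0,1,0],[1,0,0],[0,0,-1]]))
cv2.imwrite("pics/crop.png",cv2.resize(c["img"][145:240,235:335],None,fx=6,fy=6,interpolation=cv2.INTER_CUBIC))
```

```text
[0.601 0.002 0.182]
[ 0.599 -0.139  0.182]
[0.668 0.005 0.182]
[ 0.674 -0.142  0.182]
[ 0.522 -0.018  0.175]
[ 0.522 -0.111  0.175]
['fovy', 'cx', 'cy', 'world_to_cam', 'shot']
shift mm [ 479.6 -404.3  -58.7] turn [ 0.     0.    -1.261]
```

View pics/crop.png

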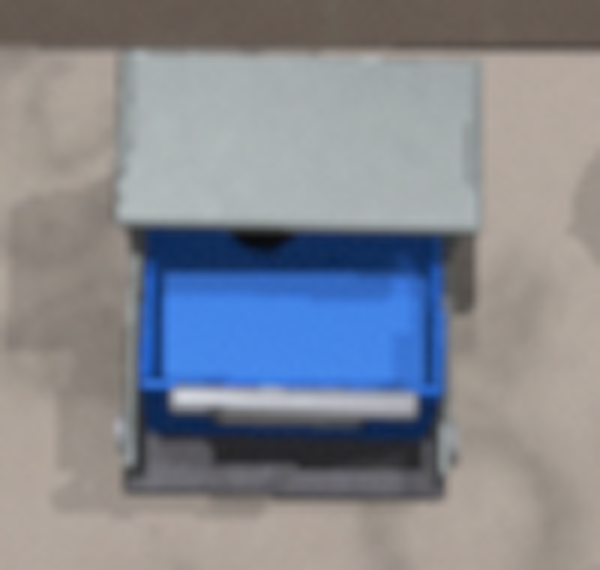

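The crop shows the bar centred at about (294,403), sloping 0.02 rad, so the bin's yaw is near -0.02. A black sliver of the cap shows at (262,237). I'll move above the bar now.

>>> {"op": "arm_command", "data": {"increments": [[-0.3, 480, -404, -59, 0, 0, -1.28], [-0.3, 480, -404, -59, 0, 0, -1.28], [-0.3, 480, -404, -59, 0, 0, -1.28], [-0.3, 480, -404, -59, 0, 0, -1.28], [-0.3, 480, -404, -59, 0, 0, -1.28]]}}

```text
time: 1.38
ee_pos: [0.357, -0.3303, 0.2611]
ee_rot: [0.81, 0.586, 0.0, 0.001]
force: [1.4, -1.0, 0.4]
finger_gap: 0.0299
grip_force: 0.0
```

Run:
```python
from h import *
s=state();print(s["time"],s["ee_pos"])
move([.524,-.064,.27],R.from_matrix([[0,1,0],[1,0,0],[0,0,-1]]))
```

```text
1.375 [ 0.3570218  -0.33027534  0.26108545]
shift mm [305.1  75.4  -8.9] turn [ 0.001  0.001 -0.318]
```

>>> {"op": "arm_command", "data": {"increments": [[-0.4, 305, 75, -9, 0, 0, -0.34], [-0.4, 305, 75, -9, 0, 0, -0.34], [-0.4, 305, 75, -9, 0, 0, -0.34], [-0.4, 305, 75, -9, 0, 0, -0.34], [-0.4, 305, 75, -9, 0, 0, -0.34]]}}

```text
time: 2.0
ee_pos: [0.5243, -0.0662, 0.27]
ee_rot: [0.701, 0.713, 0.0, 0.001]
force: [0.5, -1.6, 0.8]
finger_gap: 0.0256
grip_force: 0.0
```

>>> {"op": "arm_command", "data": {"increments": [[-0.4, 0, 0, 0, 0, 0, 0], [-0.4, 0, 0, 0, 0, 0, 0]]}}

```text
time: 2.25
ee_pos: [0.5229, -0.068, 0.2693]
ee_rot: [0.701, 0.713, -0.001, -0.0]
force: [-0.5, -0.7, -0.0]
finger_gap: 0.0255
grip_force: 0.0
```

Run:
```python
from h import *
s=state();print(s["time"],s["ee_pos"],s["finger_gap"])
c=read_camera("wrist"); cv2.imwrite("pics/w1.png",c["img"])
print([(d["at"].round(4) if hasattr(d["at"],"round") else d["at"],d["p"]) for d in tip_of("blue_bin_handle",c)])
move([.524,-.064,.155],R.from_euler("z",-.02)*R.from_matrix([[0,1,0],[1,0,0],[0,0,-1]]))
```

```text
2.25 [ 0.52293902 -0.06800814  0.26929261] 0.025483449716789945
[([0.5215, -0.0636, 0.1779], 0.59)]
shift mm [  5.1   1.6 114.3] turn [-0.001  0.     0.035]
```

View pics/w1.png

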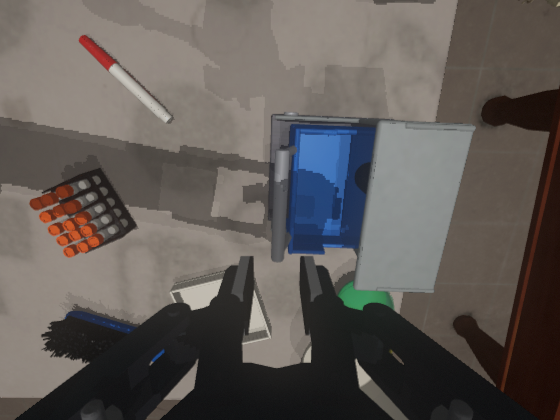

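The wrist view shows the bar at column ~280, midway between the fingertips (238 and 313). I'll descend to straddle it.

>>> {"op": "arm_command", "data": {"increments": [[-0.3, 3, 0, 30, 0, 0, 0.05], [-0.3, 3, 0, 60, 0, 0, 0.05], [-0.3, 3, 0, 90, 0, 0, 0.05], [-0.3, 3, 0, 118, 0, 0, 0.05], [-0.3, 3, 0, 118, 0, 0, 0.05]]}}

```text
time: 2.98
ee_pos: [0.5203, -0.0661, 0.1491]
ee_rot: [0.72, 0.694, -0.002, -0.003]
force: [-0.1, -0.4, -0.1]
finger_gap: 0.03
grip_force: 0.0
```

Run:
```python
from h import *
s=state();print(s["time"],s["ee_pos"],s["finger_gap"],s["force"])
t=np.linspace(0,.66,12)
for a in t: print(round(a,2), (1e3*np.array([-12*np.cos(a)-145*np.sin(a)+12, 145*np.cos(a)-12*np.sin(a)-145])/1e3).round(1))
```

```text
2.975 [ 0.52027819 -0.06608953  0.14913746] 0.029989711355318572 [-0.12872971 -0.42770132 -0.05823332]
0.0 [0. 0.]
0.06 [-8.7 -1. ]
0.12 [-17.3  -2.5]
0.18 [-25.8  -4.5]
0.24 [-34.1  -7. ]
0.3 [-42.3 -10. ]
0.36 [-50.3 -13.5]
0.42 [-58.1 -17.5]
0.48 [-65.6 -21.9]
0.54 [-72.8 -26.8]
0.6 [-79.8 -32.1]
0.66 [-86.4 -37.8]
```

>>> {"op": "arm_command", "data": {"increments": [[-0.3, 0, -10, 0, 0, 0, 0], [-0.3, 0, -20, 2, 0, 0, 0], [-0.3, 0, -30, 4, 0, 0, 0], [-0.3, 0, -40, 7, 0, 0, 0], [-0.3, 0, -50, 11, 0, 0, 0]]}}

```text
time: 3.6
ee_pos: [0.473, -0.0632, 0.1408]
ee_rot: [0.719, 0.695, 0.0, 0.0]
force: [2.1, -0.1, 1.6]
finger_gap: 0.0297
grip_force: 1.5
```

>>> {"op": "arm_command", "data": {"increments": [[-0.3, 0, -9, 4, 0, 0, 0], [-0.3, 0, -18, 9, 0, 0, 0], [-0.3, 0, -26, 14, 0, 0, 0], [-0.3, 0, -34, 20, 0, 0, 0], [-0.3, 0, -40, 25, 0, 0, 0]]}}

```text
time: 4.22
ee_pos: [0.4324, -0.0619, 0.1149]
ee_rot: [0.719, 0.695, -0.0, -0.0]
force: [2.0, -0.9, 1.7]
finger_gap: 0.0298
grip_force: 1.1
```

>>> {"op": "arm_command", "data": {"increments": [[-0.3, 0, 0, 0, 0, 0, 0]]}}

```text
time: 4.35
ee_pos: [0.4314, -0.0617, 0.1144]
ee_rot: [0.719, 0.695, -0.001, -0.001]
force: [0.6, -0.5, -0.1]
finger_gap: 0.0299
grip_force: 0.2
```

Run:
```python
from h import *
s=state();print(s["time"],s["ee_pos"],s["finger_gap"],s["force"])
for n in ["wrist","side","top"]:
    c=read_camera(n); cv2.imwrite(f"pics/b_{n}.png",c["img"])
    for t in ["blue_bin_handle","large_cap"]:
        print(n,t,[(np.round(d["at"],4),round(d["p"],2),np.round(P(c,d["at"]))) for d in tip_of(t,c)[:2]])
```

```text
4.35 [ 0.43138369 -0.06170982  0.11439566] 0.02985321069069803 [ 0.55799458 -0.49489996 -0.12748363]
wrist blue_bin_handle [(array([ 0.4377, -0.0624,  0.1423]), 0.78, array([289., 301.]))]
wrist large_cap [(array([ 0.5745, -0.0519,  0.1279]), 0.57, array([561., 259.]))]
side blue_bin_handle [(array([ 0.4373, -0.0616,  0.1388]), 0.76, array([318., 214.]))]
side large_cap [(array([ 0.5726, -0.0526,  0.1272]), 0.49, array([271., 210.]))]
top blue_bin_handle []
top large_cap [(array([ 0.5691, -0.0513,  0.1283]), 0.43, array([278., 199.]))]
```

View pics/b_wrist.png

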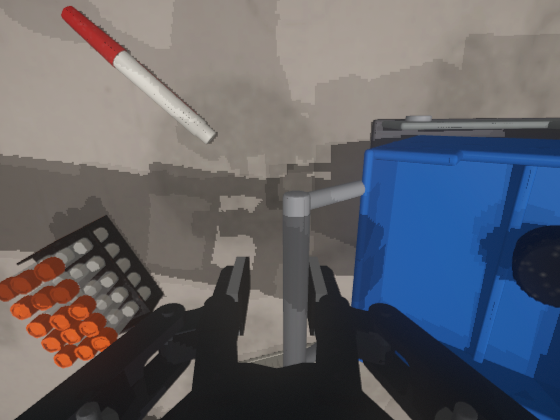

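The wrist view shows the bar at column ~295 between the fingers, near the expected full-tilt position, and the cap showing at (550,265). The bar moved 86 mm, so the tilt is about 0.63. I'll back off upward, then re-aim.

>>> {"op": "arm_command", "data": {"increments": [[-0.3, 0, 1, -30, 0, 0, 0], [-0.3, 0, 1, -80, 0, 0, 0], [-0.3, 0, 1, -140, 0, 0, 0], [-0.3, 0, 1, -140, 0, 0, 0]]}}

```text
time: 5.3
ee_pos: [0.4384, -0.063, 0.2613]
ee_rot: [0.719, 0.695, 0.003, 0.005]
force: [-0.4, -0.7, -0.9]
finger_gap: 0.0299
grip_force: 0.0
```

```bash
cat >> h.py <<'E'
def G(lean,yaw=-.04):
    return R.from_euler("z",yaw)*R.from_euler("y",-lean)*R.from_matrix([[-1,0,0],[0,1,0],[0,0,-1]])
E
python3 - <<'E'
from h import *
s=state();print(s["time"],s["ee_pos"],s["q"])
g=G(.6); z=g.as_matrix()[:,2]; print(z)
move(np.array([.572,-.052,.129])-.13*z,g)
c=read_camera("side");print([(np.round(d["at"],4),round(d["p"],2)) for d in tip_of("blue_bin_handle",c)])
E
```

```text
5.3 [ 0.43835139 -0.06297035  0.26132271] [-2.41064854e-01 -9.34280571e-02  2.01564319e+00  3.72338733e-06
  1.20698067e+00 -2.07629952e-01]
[ 0.56419082 -0.02257968 -0.82533561]
shift mm [16.  59.5 25.7] turn [-0.46  -0.46  -1.514]
[(array([ 0.4412, -0.0626,  0.1381]), 0.89)]
```

>>> {"op": "arm_command", "data": {"increments": [[0.1, 16, 60, 25, -0.46, -0.46, -1.51], [0.1, 16, 60, 25, -0.46, -0.46, -1.51], [0.1, 16, 60, 25, -0.46, -0.46, -1.51], [0.1, 16, 60, 25, -0.46, -0.46, -1.51], [0.1, 16, 60, 25, -0.46, -0.46, -1.51]]}}

```text
time: 6.02
ee_pos: [0.4929, -0.0474, 0.2274]
ee_rot: [0.35, 0.92, -0.004, 0.177]
force: [-0.1, 0.5, 0.3]
finger_gap: 0.0471
grip_force: 0.0
```

Run:
```python
from h import *
s=state();print(s["time"],s["ee_pos"],s["q"])
g=G(.6); z=g.as_matrix()[:,2]
move(np.array([.572,-.052,.129])-.13*z,g)
```

```text
6.025 [ 0.49287485 -0.04743084  0.22736421] [-0.12683566 -0.14040316  2.17179613 -0.12816464  0.76901017 -0.89396885]
shift mm [-8.   3.5 -6.3] turn [-0.2   -0.214 -0.647]
```

>>> {"op": "arm_command", "data": {"increments": [[0.1, -8, 3, -6, -0.2, -0.214, -0.647], [0.1, -8, 3, -6, -0.2, -0.214, -0.647], [0.1, -8, 3, -6, -0.2, -0.214, -0.647], [0.1, -8, 3, -6, -0.2, -0.214, -0.647], [0.1, -8, 3, -6, -0.2, -0.214, -0.647]]}}

```text
time: 6.65
ee_pos: [0.4975, -0.0499, 0.2353]
ee_rot: [0.022, 0.955, -0.006, 0.295]
force: [-0.7, 0.1, -0.7]
finger_gap: 0.047
grip_force: 0.0
```

Run:
```python
from h import *
s=state();print(s["time"],s["ee_pos"],s["q"])
c=read_camera("wrist"); cv2.imwrite("pics/w3.png",c["img"])
p=np.array([.5722,-.052,.1278])
for t in ["large_cap","blue_bin_handle"]: print(t,[(np.round(d["at"],4),round(d["p"],2),np.round(P(c,d["at"]))) for d in tip_of(t,c)[:2]])
print("top of cap proj",P(c,p+.022*np.array([-.565,.02,.825])))
m=cut_out("large_cap",c)
if m: 
    y,x=np.nonzero(m[0]["region"]); print(m[0]["p"],x.min(),x.max(),y.min(),y.max())
g=G(.6); z=g.as_matrix()[:,2]
move(p,g)
```

```text
6.65 [ 0.4975488  -0.04990381  0.23526416] [-0.2672181  -0.26780845  2.33219371  0.26179869  0.50518052 -1.98409768]
large_cap [(array([ 0.5703, -0.0479,  0.1297]), 0.96, array([281., 202.]))]
blue_bin_handle [(array([ 0.4364, -0.0638,  0.1442]), 0.64, array([247.,  79.]))]
top of cap proj (np.float64(277.2051791214142), np.float64(209.05127243494184))
0.79 263 297 187 224
shift mm [  1.5   1.2 131.5] turn [-0.002  0.001 -0.007]
```

View pics/w3.png

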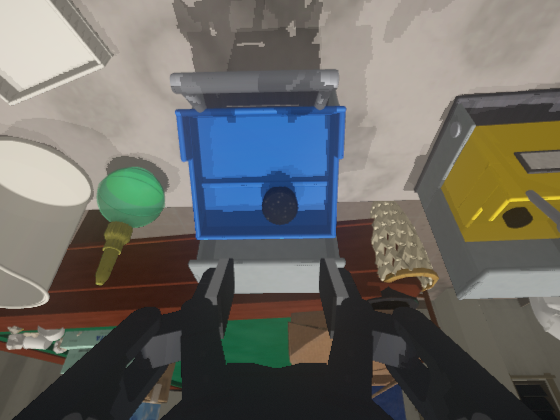

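The cap is at (280,205), about 3 px right of the finger centre line (277), well clear of the hood and with about 45 mm to the right-hand wall. I'll go in.

>>> {"op": "arm_command", "data": {"increments": [[0.1, 2, 3.5, 40, 0, 0, 0], [0.1, 2, 3.5, 80, 0, 0, 0], [0.1, 2, 3.5, 105, 0, 0, 0], [0.1, 2, 3.5, 118, 0, 0, 0], [0.1, 2, 3.5, 128, 0, 0, 0]]}}

```text
time: 7.48
ee_pos: [0.5713, -0.0494, 0.1312]
ee_rot: [0.022, 0.955, -0.006, 0.296]
force: [0.5, 0.0, -0.4]
finger_gap: 0.047
grip_force: 0.0
```

>>> {"op": "arm_command", "data": {"increments": [[0.1, 0, 0, 0, 0, 0, 0]]}}

```text
time: 7.6
ee_pos: [0.5712, -0.0495, 0.1317]
ee_rot: [0.022, 0.955, -0.006, 0.297]
force: [-0.7, 0.2, -0.7]
finger_gap: 0.0469
grip_force: 0.0
```

Run:
```python
from h import *
s=state();print(s["time"],s["ee_pos"],s["force"])
move([.571,-.0495,.1285],G(.6))
c=read_camera("wrist"); cv2.imwrite("pics/w4.png",c["img"])
for t in ["large_cap"]: print(t,[(np.round(d["at"],4),round(d["p"],2),np.round(P(c,d["at"]))) for d in tip_of(t,c)[:2]])
```

```text
7.6 [ 0.57120957 -0.0495486   0.13166974] [-0.69340739  0.19429704 -0.69906904]
shift mm [2.  0.  2.5] turn [-0.002  0.002 -0.006]
large_cap [(array([ 0.5697, -0.0521,  0.1273]), 0.65, array([271., 261.]))]
```

View pics/w4.png

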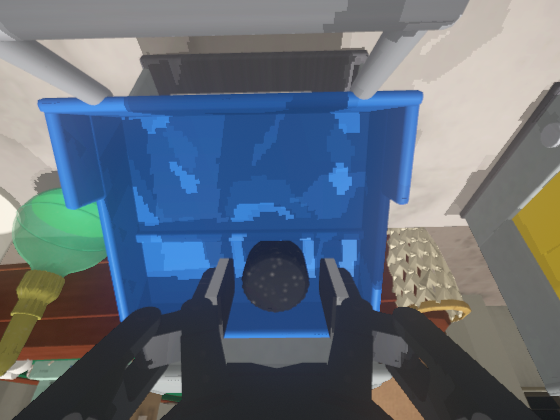

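The cap sits at (275,275) between the fingertips, centred. I'll close on it, lift, and check the grip.

>>> {"op": "arm_command", "data": {"increments": [[0.1, 3, -0.5, 2, 0, 0, 0], [-1, 3, -0.5, 2, 0, 0, 0], [-1, 3, -0.5, 2, 0, 0, 0], [-1, 3, -0.5, 2, 0, 0, 0], [-1, 3, -0.5, 2, 0, 0, 0]]}}

```text
time: 8.32
ee_pos: [0.5701, -0.0503, 0.1295]
ee_rot: [0.022, 0.954, -0.006, 0.298]
force: [-2.2, 0.9, 2.5]
finger_gap: 0.031
grip_force: 59.3
```

>>> {"op": "arm_command", "data": {"increments": [[-1, 0, 0, -15, 0, 0, 0], [-1, 0, 0, -40, 0, 0, 0], [-1, 0, 0, -80, 0, 0, 0], [-1, 0, 0, -130, 0, 0, 0], [-1, 0, 0, -150, 0, 0, 0]]}}

```text
time: 8.95
ee_pos: [0.4851, -0.0468, 0.2556]
ee_rot: [0.022, 0.954, -0.007, 0.299]
force: [0.6, 0.6, -0.9]
finger_gap: 0.0314
grip_force: 59.7
```

Run:
```python
from h import *
s=state();print(s["time"],s["ee_pos"],s["finger_gap"],s["grip_force"],s["q"])
c=read_camera("top")
print([(np.round(d["at"],4),round(d["p"],2)) for d in tip_of("tray",c)+tip_of("blue_bin_handle",c)])
# release: vertical, same yaw family as now
for yaw in [-.5]: move([.437,-.297,.2],G(0,yaw))
```

```text
8.95 [ 0.4851237  -0.04675679  0.25556262] 0.031352986779020826 59.703491882874005 [-0.26764065 -0.33827666  2.33978906  0.23937083  0.55594918 -1.95797384]
[(array([ 0.436 , -0.2964,  0.0024]), 0.72)]
shift mm [  61.1 -252.3   23.4] turn [0.138 0.597 0.439]
```

Grip is held at 59.7 N, gap 31 mm. Next I'll carry the cap to the tray.

>>> {"op": "arm_command", "data": {"increments": [[-1, 61, -252, 23, 0.138, 0.597, 0.439], [-1, 61, -252, 23, 0.138, 0.597, 0.439], [-1, 61, -252, 23, 0.138, 0.597, 0.439], [-1, 61, -252, 23, 0.138, 0.597, 0.439], [-1, 61, -252, 23, 0.138, 0.597, 0.439]]}}

```text
time: 9.72
ee_pos: [0.4364, -0.2996, 0.1936]
ee_rot: [0.249, 0.969, 0.001, -0.005]
force: [0.5, 1.0, -1.4]
finger_gap: 0.0316
grip_force: 59.7
```

>>> {"op": "arm_command", "data": {"increments": [[-1, 0, 0, 0, 0, 0, 0]]}}

```text
time: 9.85
ee_pos: [0.4355, -0.296, 0.1962]
ee_rot: [0.248, 0.969, 0.001, -0.004]
force: [0.6, 1.0, -0.1]
finger_gap: 0.0315
grip_force: 59.7
```

Run:
```python
from h import *
s=state();print(s["time"],s["ee_pos"],s["finger_gap"],s["grip_force"])
move([.4365,-.297,.012],G(0,-.5))
c=read_camera("wrist"); cv2.imwrite("pics/w5.png",c["img"])
print([(np.round(d["at"],4),round(d["p"],2)) for d in tip_of("large_cap",c)])
```

```text
9.85 [ 0.43553717 -0.29602568  0.1962226 ] 0.03151986691534948 59.732792989671
shift mm [ -2.7  -0.5 184.2] turn [ 0.001 -0.008 -0.   ]
[(array([ 0.4356, -0.2968,  0.1971]), 0.61)]
```

View pics/w5.png

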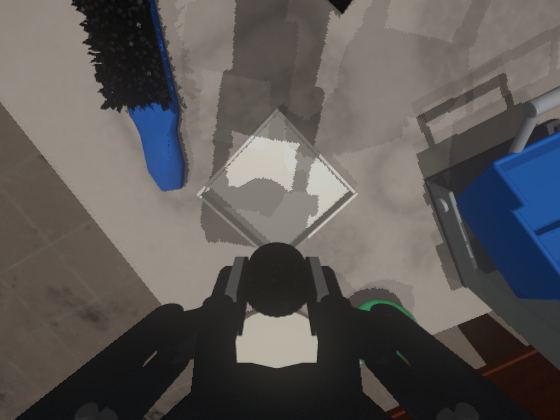

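The cap is held between the fingers at (277,280), with the tray diamond below it. I'll lower it to just above the tray floor.

>>> {"op": "arm_command", "data": {"increments": [[-1, -3, 0, 50, 0, 0, 0], [-1, -3, 0, 100, 0, 0, 0], [-1, -3, 0, 145, 0, 0, 0], [-1, -3, 0, 170, 0, 0, 0], [-1, -3, 0, 182, 0, 0, 0]]}}

```text
time: 10.58
ee_pos: [0.4378, -0.2957, 0.0168]
ee_rot: [0.246, 0.969, 0.0, -0.002]
force: [-0.1, -0.4, 0.4]
finger_gap: 0.0311
grip_force: 59.7
```

>>> {"op": "arm_command", "data": {"increments": [[-1, 0, 0, 2, 0, 0, 0], [-1, 0, 0, 5, 0, 0, 0]]}}

```text
time: 10.82
ee_pos: [0.4396, -0.2984, 0.0136]
ee_rot: [0.247, 0.969, -0.001, -0.0]
force: [-0.1, -0.1, -0.4]
finger_gap: 0.0313
grip_force: 59.7
```

Run:
```python
from h import *
s=state();print(s["time"],s["ee_pos"],s["force"])
c=read_camera("side")
print([(np.round(d["at"],4),round(d["p"],2)) for d in tip_of("large_cap",c)+tip_of("tray",c)])
```

```text
10.825 [ 0.43959406 -0.29838615  0.01359005] [-0.08141367 -0.14178936 -0.42970414]
[(array([ 0.4407, -0.2996,  0.0111]), 0.5), (array([ 0.4396, -0.2976, -0.0033]), 0.81)]
```

Above the tray's middle, about 8 mm up. I'll lower the last bit, open, and retreat.

>>> {"op": "arm_command", "data": {"increments": [[-1, 0, 0, 3, 0, 0, 0], [-1, 0, 0, 5, 0, 0, 0], [-1, 0, 0, 5, 0, 0, 0]]}}

```text
time: 11.35
ee_pos: [0.438, -0.2977, 0.0067]
ee_rot: [0.247, 0.969, 0.0, -0.002]
force: [0.1, -0.7, -0.8]
finger_gap: 0.0311
grip_force: 59.7
```

>>> {"op": "arm_command", "data": {"increments": [[0, 0, 0, 0, 0, 0, 0], [0.2, 0, 0, 0, 0, 0, 0], [0.2, 0, 0, 0, 0, 0, 0], [0.2, 0, 0, -20, 0, 0, 0], [0.2, 0, 0, -60, 0, 0, 0]]}}

```text
time: 11.98
ee_pos: [0.4368, -0.2965, 0.0658]
ee_rot: [0.247, 0.969, 0.001, -0.004]
force: [0.6, -0.1, 0.1]
finger_gap: 0.0514
grip_force: 0.0
```

>>> {"op": "arm_command", "data": {"increments": [[0.2, 0, 0, -50, 0, 0, 0], [0.2, 0, 0, -100, 0, 0, 0], [0.2, 0, 0, -130, 0, 0, 0], [0.2, 0, 0, -130, 0, 0, 0]]}}

```text
time: 12.48
ee_pos: [0.4408, -0.2994, 0.2002]
ee_rot: [0.247, 0.969, -0.002, 0.002]
force: [-0.3, 0.2, 0.6]
finger_gap: 0.0511
grip_force: 0.0
```

Run:
```python
from h import *
s=state();print(s["time"],s["ee_pos"],s["finger_gap"])
c=read_camera("wrist"); cv2.imwrite("pics/w6.png",c["img"])
print([(np.round(d["at"],4),round(d["p"],2)) for d in tip_of("large_cap",c)])
c=read_camera("side");a=c["img"]; cv2.imwrite("pics/s6.png",a)
print([(np.round(d["at"],4),round(d["p"],2)) for d in tip_of("large_cap",c)+tip_of("blue_bin_handle",c)])
```

```text
12.475 [ 0.44078612 -0.2993952   0.20022727] 0.05107834874426897
[(array([ 0.438 , -0.2975,  0.003 ]), 0.94)]
[(array([ 0.4391, -0.2999,  0.0027]), 0.66)]
```

View pics/s6.png

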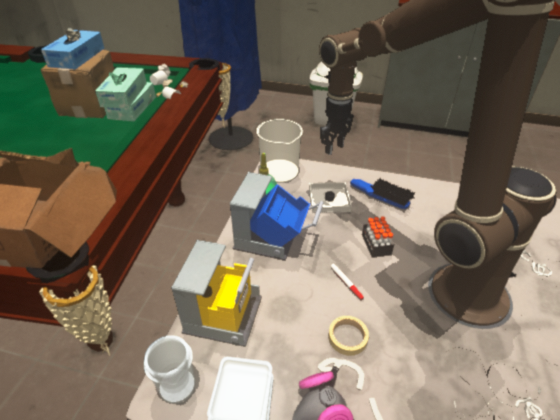

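The side view shows the cap in the tray at (330,196), the blue bin tilted at (283,215), and the yellow bin shut at (225,295). The gripper is clear of everything.

```bash
python3 -c "from plant import *; print(close_job())"
```

```text
the job is handed in; nothing more can be done
None
```

The job is handed in at about 12.5 s on the robot's clock: the blue bin is tilted to about 0.63 rad, judging by how far the bar moved, the cap lies in the middle of the white tray, and the yellow bin is still shut.

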